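# Take the blue paint pot off its hook

### The job

Lift the blue pot up and off its hook on the rack and stand it upright in the middle of the round cork mat. Set it down rather than dropping it, and leave the red and yellow pots hanging where they are.

Things in the scene. Friction and masses are not known exactly. Their poses are not given: they have to be found in the camera images.
- pot_blue: Blue metal pot, 60 mm across, 72 tall, 0.12 kg. Origin: centre of its underside, z up. Over its mouth a rigid square steel hoop: 51 wide outside along the pot's y (41 inside), 16 deep along x, strap 5 thick, top 140 above the origin. Hangs level by the hoop's top on a hook, an 8 mm rod along the pot's x at mid-hoop, so fingers coming from above can pinch the hoop across y, either side of the rod.
- pot_red: Red pot, same shape, on another hook; leave it. The 3 hooks, 130 mm apart in a row on a fixed rack, may hold the pots in any order. Each hook points to its pot's -x and its tip, about 36 mm from the pot's axis, is turned up 12 mm. A pot comes off by rising over 12 mm (above 54 mm its rim meets the hook from below), then moving 50 mm or more to its -x.
- pot_yellow: Yellow pot, same shape, on another hook; leave it. The rack's crossbar, 16 mm thick, runs level with the hooks 40 mm behind the pots' axes (their +x side), between two posts 70 mm beyond the outer hooks; the hooks' tips, 196 mm above the table, are the rack's highest points.
- mat: A flat round cork mat, 130 mm across and 6 mm thick, fixed on the table in front of the robot, to its right (-y) of the rack. Origin: centre of its underside, on the table; its top is 6 mm above that.

How it is judged:
On the way:
1. the blue pot is held by the gripper, clear of its hook (distance of pot_blue from where it was at the start of the episode above 0.07 m and contact force between the fingers and pot_blue above 0.3 N and height (world z) of pot_blue above 0.03 m), for 0.1 s.
At the end, for the whole second after the job is handed in: The blue pot stands upright (within 10 degrees) on the cork mat, its centre within 30 mm of the mat's centre, released and at rest; the red and yellow pots hang within 40 mm of where they were (horizontal distance between pot_blue and mat below 0.03 m and angle between pot_blue's own z axis and vertical below 0.17 rad and z of pot_blue in the frame of mat between 0.003 and 0.012 m and linear speed of pot_blue below 0.02 m/s and distance of each of pot_red, pot_yellow from where it was at the start of the episode below 0.04 m); the robot touches nothing.
It fails at once if the blue pot is let go over the mat with its base more than 25 mm above the mat's top (contact force between the fingers and pot_blue below 0.05 N and horizontal distance between pot_blue and mat below 0.08 m and z of pot_blue in the frame of mat above 0.031 m).
It fails at once if the red or the yellow pot is knocked more than 60 mm from where it hung (distance of any of pot_red, pot_yellow from where it was at the start of the episode above 0.06 m).
It also fails if it takes over 42 s, if anything falls off the work surface, if the arm or the gripper's body presses on something with over 40 N, if the wrist force passes 120 N, or if a joint passes its speed limit or range.

### The arm

A 6-joint arm with a two-finger parallel gripper is mounted at the origin on the work surface. World frame = base frame: x ahead of the robot, y to its left, z up, the work surface at z = 0. Lengths are in m, angles in rad, forces in N, time in s.
With the tool pointing down it reaches from about 0.35 to 0.85 m from the base axis. Payload 8.1 kg.
Tool frame: the origin (TCP) lies midway between the tips of the shut fingers; the grasp point (between the pads) lies 19 mm behind it; z points along the fingers, y is the direction in which the jaws open and shut (so a half turn about z gives the same grasp; the last joint's range is limited). The gripper opens to 93 mm and grips with 3 to 60 N. Pads are 15 mm wide; open, the fingers measure 128 mm over their backs; the gripper's body (75 mm by 188 mm) begins 65 mm behind the grasp point.
Start: joints at [-1.399, 0.13, 1.488, -0, 1.523, -0.085], TCP at [0.152, -0.58, 0.219] pointing down, gripper open.
Joint ranges: [-2.96, 2.96], [-0.89, 2.26], [0.02, 2.5], [-1.34, 4.48], [0, 2.73], [-2.66, 2.66]. Speed limits (rad/s): [2.39, 2.39, 2.79, 3.14, 3.14, 3.14].

### API

Orientations are given as a rotation vector (axis times angle).
In Python, from plant import robot gives the robot as it stands. The module is installed in compiled form; this text tells all that it offers.
- The arm moves only by the shell command python3 -m pendant 'ROWS' [FORCE]. ROWS is JSON, a list of rows, each an object with "translation": the shift along the tool's x, y, z in mm, a list of three; "twist": the turn, a rotation vector about the tool's x, y, z in rad, a list of three; "grip": the opening, from -1 (shut) to 1 (fully open). A call has exactly 10 rows; each row shifts and turns the pose as measured when the row begins, along the tool's axes as they then stand; what a row does not reach is not made up. A row lasts 1/10 s, in which the tool goes at most 50 mm and 8.59 degrees, less where a joint would pass 70% of its speed; a pose out of reach is approached as far as the arm can. A call is refused whole if a number of a shift passes 50 or a number of a turn 0.15, either way. A call with a gripper value outside its range is refused whole. The fingers move at their own pace and stop on an object; FORCE is the grip in N (left out, the last holds). Time passes only in rows, so rows that do not move let the fingers close, or fill a call up. It gives the time, the measured TCP pose, the force and the opening at its end, in the units of the state.
- robot.read_state(): the state, without advancing time (a new reading comes with each control period).
- robot.read_camera(name): name is "scene" or "top" or "wrist"; returns (picture, depth): 480x640x3 uint8, red, green, blue; 480x640 float32, m along the optical axis (not along the pixel's ray), 0 where there is no reading.
- robot.camera_info(name): a dict with "vertical_fov" (degrees; the focal length in pixels is half the picture's height over the tangent of half this angle, whatever the lens; pixels are square), "cx", "cy" (the principal point, pixels), "cam_to_world" (4x4, takes a point from camera to world coordinates). Camera axes: x right, y up, looking along -z (the intrinsics and any distortion apply to the point x, -y, -z); pixel columns grow to the right and rows downward; lengths in m; the calibration is good to about 2 mm. A picture is of the moment at which its call begins: read the wrist's pose just before it. camera_info takes no time and is no camera call; for the wrist camera it gives the pose at the moment of the call.
- robot.close_job(): hands the job in, once; it reports no verdict.
The state is a dict: "t": time; "q": joint angles; "dq": joint speeds; "joint_torque": joint torques, N m; "tool_pos": TCP position; "orientation": TCP orientation; "force": force on the tool from outside, world axes, zero at the start; "wrist_torque": the same for the moment, N m; "opening": finger opening in m.
Only numpy, scipy, OpenCV 4.12 (cv2) and the standard library are available. Lean on these libraries where they do the work, as an engineer would, in place of code of your own. Each camera call takes 0.05 s, during which the arm holds its last target. There are 200 camera calls.

## Working session

There is one attempt and no reset: what is moved stays moved. The work goes in short steps, Python scripts to look and compute and a shell command to move; the robot and the scene stay as the last step left them, time stands still between calls to the robot, and variables do not carry over. Pictures are saved under pics/ and viewed, about 8 in all and at most 12, crops included, and the job is handed in when it is done.

```bash
mkdir -p pics; cat > h.py <<'E'
import numpy as np, cv2
from plant import robot
def grab(n):
    i=robot.camera_info(n); p,d=robot.read_camera(n); return p,d,i
def pts(d,i):
    h,w=d.shape; f=h/2/np.tan(np.radians(i["vertical_fov"])/2)
    u,v=np.meshgrid(np.arange(w),np.arange(h))
    P=np.stack([(u-i["cx"])/f*d,-(v-i["cy"])/f*d,-d],-1)
    T=np.array(i["cam_to_world"]); return P@T[:3,:3].T+T[:3,3]
def save(n,p): cv2.imwrite(f"pics/{n}.png",p[...,::-1])
E
python3 - <<'E'
from h import *
print(robot.read_state())
for n in("scene","top"):
    p,d,i=grab(n); save(n+"0",p); np.savez(n+"0.npz",p=p,d=d); print(n,{k:(np.round(v,3).tolist() if k=="cam_to_world" else v) for k,v in i.items()})
E
```

```text
{'t': 0.0, 'q': array([-1.39938403e+00,  1.31137555e-01,  1.48925785e+00,  1.87473560e-05,
        1.52301515e+00, -8.53791170e-02]), 'dq': array([-1.36794122e-03, -2.18965137e-03, -8.49423564e-04, -1.84507010e-04,
        6.84794251e-05,  2.04014978e-04]), 'joint_torque': array([ 1.13064016e-03, -5.59837282e+01, -4.91753626e+01,  7.67898420e-02,
        3.52476630e-02, -1.01330422e-04]), 'tool_pos': array([ 0.1523309 , -0.57975618,  0.21761333]), 'orientation': array([-3.11393103e+00, -4.02025567e-01,  9.33577298e-05]), 'force': array([-0.00332788, -0.37403962,  0.34411241]), 'wrist_torque': array([-0.02744843,  0.03642173,  0.05265566]), 'opening': 0.09299402527845381}
scene {'vertical_fov': 55.81361313421724, 'cx': 312.49183276757446, 'cy': 233.8201778778399, 'cam_to_world': [[-0.692, -0.448, 0.566, 0.96], [0.721, -0.404, 0.562, 0.379], [-0.023, 0.797, 0.603, 0.5], [0.0, 0.0, 0.0, 1.0]]}
top {'vertical_fov': 52.84594332817257, 'cx': 329.7092588394882, 'cy': 240.56767135615257, 'cam_to_world': [[-0.002, 0.987, -0.162, 0.372], [-1.0, 0.0, 0.012, -0.019], [0.012, 0.162, 0.987, 1.016], [0.0, 0.0, 0.0, 1.0]]}
```

View pics/scene0.png

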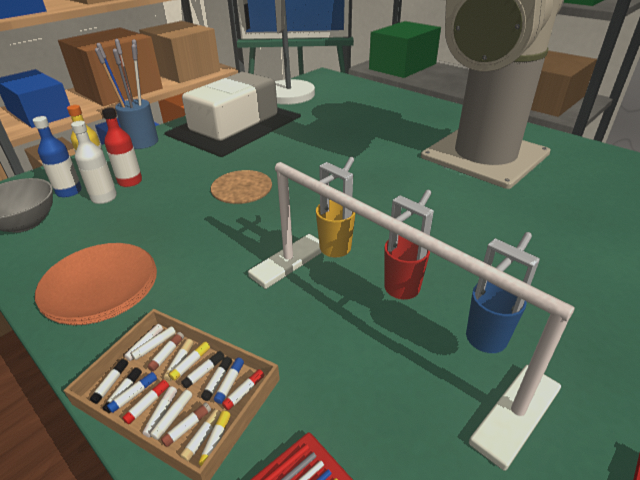

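View pics/top0.png

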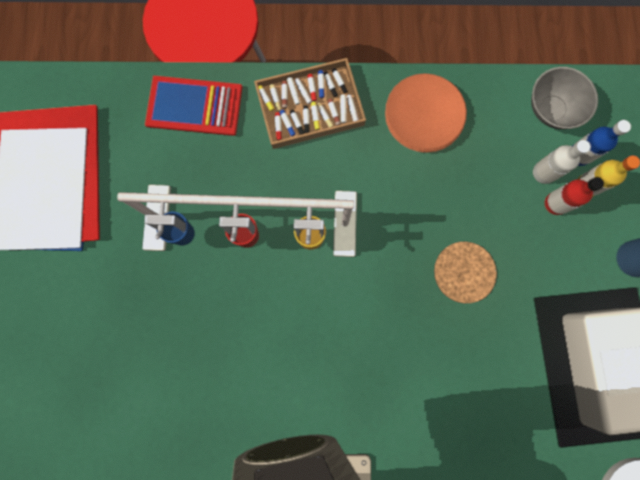

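The blue pot hangs on the leftmost hook in the top view (hoop about (160,220)), with red in the middle (235,222) and yellow on the right (309,224). The mat is at about (465,272). The hooks point toward the robot.

```bash
python3 - <<'E'
from h import *
for n in("top","scene"):
    z=np.load(n+"0.npz"); p,d=z["p"],z["d"]; W=pts(d,robot.camera_info(n)); hsv=cv2.cvtColor(p,cv2.COLOR_RGB2HSV)
    ok=d>0; X,Y,Z=W[...,0],W[...,1],W[...,2]
    tab=ok&(abs(hsv[...,0].astype(int)-75)<15)&(hsv[...,1]>80)&(hsv[...,2]>60)
    print(n,"table z",[np.round(np.percentile(Z[s][tab[s]],[10,50,90]),4) for s in (np.s_[150:300,0:200],np.s_[150:330,200:420],np.s_[200:340,400:560])])
    m=(ok&(hsv[...,0]>5)&(hsv[...,0]<22)&(hsv[...,1]>60)&(abs(Z-.006)<.01)).astype(np.uint8)
    k,l,s,c=cv2.connectedComponentsWithStats(m)
    for j in range(1,k):
        if s[j,4]>500: 
            q=W[l==j]; print("mat?",s[j],(q.min(0)+q.max(0))/2,np.ptp(q,axis=0))
    for nm,h0,h1 in(("blue",100,125),("red",0,5),("yel",17,28)):
        b=ok&(hsv[...,0]>=h0)&(hsv[...,0]<=h1)&(hsv[...,1]>130)&(Z>.02)&(Z<.14)&(X>.3)&(X<.65)&(Y>-.2)&(Y<.45)
        q=W[b]; print(nm,len(q),"lo/hi",np.percentile(q,1,axis=0).round(4),np.percentile(q,99,axis=0).round(4))
    g=ok&(hsv[...,1]<45)&(Z>.15)&(Z<.22)&(X>.3)&(X<.7)&(Y>-.2)&(Y<.5)
    k,l,s,c=cv2.connectedComponentsWithStats(g.astype(np.uint8))
    for j in range(1,k):
        if s[j,4]>60:
            q=W[l==j]; print("grey",s[j],"med",np.median(q,0).round(4),np.percentile(q,2,axis=0).round(4),np.percentile(q,98,axis=0).round(4))
E
```

```text
top table z [array([-0.0019,  0.0005,  0.0029]), array([-0.0019,  0.0005,  0.0029]), array([-0.0019,  0.0005,  0.0029])]
mat? [310  64  52  63 934] [ 0.86521119 -0.04390538  0.00750902] [0.14834569 0.11249894 0.01697873]
mat? [ 260   73   58   69 1216] [0.83777686 0.0601133  0.00750111] [0.15781383 0.12737229 0.0167776 ]
mat? [ 396   85   59   56 1387] [ 0.82348492 -0.24172559  0.01257581] [0.12867691 0.12820878 0.0068478 ]
mat? [ 434  242   63   61 2974] [ 0.47246254 -0.31750513  0.00580689] [0.1272794  0.13268855 0.01458308]
blue 455 lo/hi [0.5174 0.2394 0.0509] [0.574  0.2923 0.1236]
red 387 lo/hi [0.5131 0.1096 0.05  ] [0.57   0.1645 0.124 ]
yel 354 lo/hi [ 0.5093 -0.019   0.0499] [0.565  0.0365 0.1242]
grey [ 117  193  237   51 3432] med [0.5754 0.1398 0.1873] [ 0.5179 -0.0597  0.1607] [0.5915 0.333  0.1924]
scene table z [array([-0.0015, -0.0004,  0.0007]), array([-0.0014, -0.0003,  0.0008]), array([-0.0012, -0.0001,  0.0009])]
mat? [ 211  170   61   34 1592] [ 0.47295376 -0.31428546  0.00345794] [0.12868464 0.12925395 0.01050305]
mat? [  53  255   87   56 3220] [ 0.82251424 -0.24130779  0.013928  ] [0.12984977 0.12884442 0.00413519]
mat? [  75  317  195  151 6482] [0.84178985 0.00607894 0.00790419] [0.18363008 0.21967393 0.01618944]
mat? [203 373  76 107 716] [0.81471987 0.11490712 0.00709402] [0.14249971 0.03962025 0.01776493]
mat? [ 68 397 133  83 644] [0.9153818  0.03257382 0.00721251] [0.0546271  0.19928781 0.01757455]
blue 1452 lo/hi [0.521  0.2455 0.0508] [0.5742 0.2973 0.1213]
red 1960 lo/hi [0.5155 0.1145 0.0511] [0.5708 0.1676 0.121 ]
yel 1548 lo/hi [ 0.5137 -0.0162  0.0504] [0.5668 0.038  0.1211]
grey [ 275  157  299  181 7738] med [0.5837 0.1996 0.1845] [ 0.5176 -0.0565  0.1564] [0.595  0.3424 0.1896]
```

```bash
python3 - <<'E'
from h import *
p=np.load("top0.npz")["p"][170:270,110:370]; save("topcrop",cv2.resize(p,None,fx=3,fy=3,interpolation=cv2.INTER_CUBIC))
E
```

```text
(no output)
```

View pics/topcrop.png

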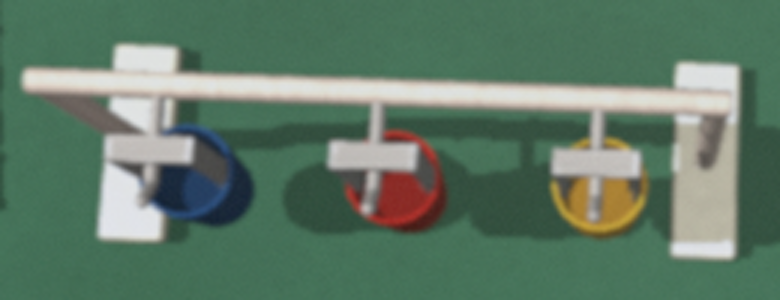

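```bash
python3 - <<'E'
from h import *
def ray(n,u,v,z):
    i=robot.camera_info(n); f=240/np.tan(np.radians(i["vertical_fov"])/2); T=np.array(i["cam_to_world"])
    r=T[:3,:3]@[(u-i["cx"])/f,-(v-i["cy"])/f,-1]; o=T[:3,3]; return (o+r*(z-o[2])/r[2]).round(4)
for u,v in((160,220),(234.7,221.7),(308.7,224)): print(ray("top",u-.5+.17,v-.2,.19))
for n in ("top","scene"):
    z=np.load(n+"0.npz");p,d=z["p"],z["d"];hsv=cv2.cvtColor(p,cv2.COLOR_RGB2HSV)
    i=robot.camera_info(n);W=pts(d,i)
    m=(d>0)&(abs(W[...,2]-.19)<.006)&(hsv[...,1]<60)&(W[...,0]>.525)&(W[...,0]<.562)
    k,l,s,c=cv2.connectedComponentsWithStats(m.astype(np.uint8))
    for j in range(1,k):
        if s[j,4]>40:
            q=W[l==j][:,:2].astype(np.float32); r=cv2.minAreaRect(q); print(n,s[j,4],q.mean(0),r)
E
python3 -m pendant '[{"translation":[0,0,-35],"twist":[0,0,0.144],"grip":1},{"translation":[0,0,-35],"twist":[0,0,0.144],"grip":1},{"translation":[20,-40,-20],"twist":[0,0,0],"grip":1},{"translation":[20,-40,0],"twist":[0,0,0],"grip":1},{"translation":[20,-40,0],"twist":[0,0,0],"grip":1},{"translation":[20,-40,0],"twist":[0,0,0],"grip":1},{"translation":[20,-40,0],"twist":[0,0,0],"grip":1},{"translation":[20,-40,0],"twist":[0,0,0],"grip":1},{"translation":[20,-40,0],"twist":[0,0,0],"grip":1},{"translation":[20,-40,0],"twist":[0,0,0],"grip":1}]' 25
```

```text
[0.5447 0.2668 0.19  ]
[0.5418 0.1371 0.19  ]
[0.5378 0.0083 0.19  ]
top 303 [0.5453796  0.26708022] ((0.5441924929618835, 0.26699501276016235), (0.03351873904466629, 0.05124460905790329), 19.57342529296875)
top 299 [0.54197687 0.13854985] ((0.5440760254859924, 0.13933579623699188), (0.03407667204737663, 0.05144976079463959), 16.953739166259766)
top 293 [0.5383682 0.0090613] ((0.5438778400421143, 0.009038818068802357), (0.035952940583229065, 0.04902728646993637), 0.31371650099754333)
scene 285 [0.539749 0.011579] ((0.5381292700767517, 0.009198226034641266), (0.05132201313972473, 0.017330050468444824), 88.56640625)
scene 409 [0.5436852  0.14039376] ((0.5390194654464722, 0.13944384455680847), (0.0511913038790226, 0.024576691910624504), 89.25150299072266)
scene 609 [0.5476637  0.26996186] ((0.5436547994613647, 0.2689876854419708), (0.05084505304694176, 0.02492092363536358), 88.14507293701172)
t: 1.1
tool_pos: [0.3277, -0.2576, 0.3061]
orientation: [-3.126, 0.083, 0.005]
force: [0.3, 0.1, 0.7]
opening: 0.0928
```

```bash
python3 -m pendant '[{"translation":[17,-42,0],"twist":[0,0,-0.024],"grip":1},{"translation":[17,-42,0],"twist":[0,0,0],"grip":1},{"translation":[17,-42,0],"twist":[0,0,0],"grip":1},{"translation":[17,-42,0],"twist":[0,0,0],"grip":1},{"translation":[17,-42,0],"twist":[0,0,0],"grip":1},{"translation":[17,-42,0],"twist":[0,0,0],"grip":1},{"translation":[17,-42,0],"twist":[0,0,0],"grip":1},{"translation":[17,-42,0],"twist":[0,0,0],"grip":1},{"translation":[17,-42,0],"twist":[0,0,0],"grip":1},{"translation":[17,-42,0],"twist":[0,0,0],"grip":1}]'
```

```text
t: 2.1
tool_pos: [0.5128, 0.1766, 0.3089]
orientation: [-3.128, 0.044, 0.006]
force: [0.9, -2.0, 0.7]
opening: 0.093
```

```bash
python3 -m pendant '[{"translation":[10,-31,0],"twist":[0,0,0],"grip":1},{"translation":[10,-31,0],"twist":[0,0,0],"grip":1},{"translation":[10,-30,0],"twist":[0,0,0],"grip":1},{"translation":[0,0,25],"twist":[0,0,0],"grip":1},{"translation":[0,0,25],"twist":[0,0,0],"grip":1},{"translation":[0,0,15],"twist":[0,0,0],"grip":1},{"translation":[0,0,0],"twist":[0,0,0],"grip":1},{"translation":[0,0,0],"twist":[0,0,0],"grip":1},{"translation":[0,0,0],"twist":[0,0,0],"grip":1},{"translation":[0,0,0],"twist":[0,0,0],"grip":1}]'
python3 - <<'E'
from h import *
p,d,i=grab("wrist"); save("w1",p); W=pts(d,i); hsv=cv2.cvtColor(p,cv2.COLOR_RGB2HSV)
np.savez("w1.npz",p=p,d=d,W=W)
m=(d>0)&(abs(W[...,2]-.19)<.005)&(W[...,0]>.5)&(W[...,0]<.562)&(W[...,1]>.2)&(W[...,1]<.34)
k,l,s,c=cv2.connectedComponentsWithStats(m.astype(np.uint8))
for j in range(1,k):
    if s[j,4]>60: q=W[l==j]; print(s[j],q.mean(0).round(4),cv2.minAreaRect(q[:,:2].astype(np.float32)))
E
```

```text
t: 3.1
tool_pos: [0.5452, 0.2792, 0.24]
orientation: [-3.128, 0.033, 0.014]
force: [0.1, -0.5, -0.2]
opening: 0.093
[ 297  251   78   25 1852] [0.5467 0.2696 0.1888] ((0.5460116863250732, 0.2692257761955261), (0.05061601847410202, 0.016855968162417412), 88.20645904541016)
[329 288  11  29 233] [0.5201 0.2703 0.1902] ((0.5193193554878235, 0.2703794240951538), (0.006877117324620485, 0.01653805933892727), 87.80943298339844)
```

View pics/w1.png

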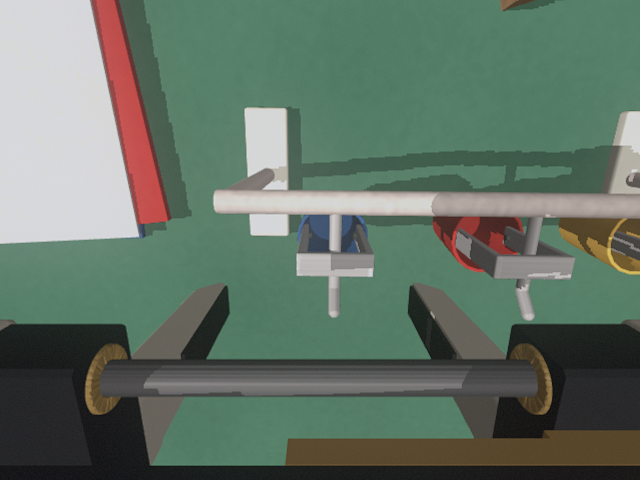

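```bash
python3 -m pendant '[{"translation":[1,10,0],"twist":[-0.013,0.009,0.01],"grip":1},{"translation":[0,0,0],"twist":[0,0,0],"grip":1},{"translation":[0,0,15],"twist":[0,0,0],"grip":1},{"translation":[0,0,15],"twist":[0,0,0],"grip":1},{"translation":[0,0,15],"twist":[0,0,0],"grip":1},{"translation":[0,0,10],"twist":[0,0,0],"grip":1},{"translation":[0,0,5],"twist":[0,0,0],"grip":1},{"translation":[0,0,0],"twist":[0,0,0],"grip":1},{"translation":[0,0,0],"twist":[0,0,0],"grip":1},{"translation":[0,0,0],"twist":[0,0,0],"grip":1}]'
```

```text
t: 4.15
tool_pos: [0.5461, 0.2678, 0.1745]
orientation: [3.14, -0.051, 0.001]
force: [0.5, 0.1, -0.3]
opening: 0.0929
```

```bash
python3 -m pendant '[{"translation":[0,-1.5,9],"twist":[0,0,0],"grip":1},{"translation":[0,0,9],"twist":[0,0,0],"grip":1},{"translation":[0,0,0],"twist":[0,0,0],"grip":0.3},{"translation":[0,0,0],"twist":[0,0,0],"grip":0.1},{"translation":[0,0,0],"twist":[0,0,0],"grip":-1},{"translation":[0,0,0],"twist":[0,0,0],"grip":-1},{"translation":[0,0,0],"twist":[0,0,0],"grip":-1},{"translation":[0,0,0],"twist":[0,0,0],"grip":-1},{"translation":[0,0,0],"twist":[0,0,0],"grip":-1},{"translation":[0,0,0],"twist":[0,0,0],"grip":-1}]' 25
```

```text
t: 5.15
tool_pos: [0.5473, 0.2699, 0.157]
orientation: [3.141, -0.051, 0.006]
force: [0.3, 0.4, -0.4]
opening: 0.0511
```

Gripped: the opening is 51.1 mm. Now lift about 30 mm, gently.

```bash
python3 -m pendant '[{"translation":[0,0,-5],"twist":[0,0,0],"grip":-1},{"translation":[0,0,-6],"twist":[0,0,0],"grip":-1},{"translation":[0,0,-6],"twist":[0,0,0],"grip":-1},{"translation":[0,0,-6],"twist":[0,0,0],"grip":-1},{"translation":[0,0,-6],"twist":[0,0,0],"grip":-1},{"translation":[0,0,-4],"twist":[0,0,0],"grip":-1},{"translation":[0,0,0],"twist":[0,0,0],"grip":-1},{"translation":[0,0,0],"twist":[0,0,0],"grip":-1},{"translation":[0,0,0],"twist":[0,0,0],"grip":-1},{"translation":[0,0,0],"twist":[0,0,0],"grip":-1}]'
python3 - <<'E'
from h import *
p,d,i=grab("scene"); save("s1",p[140:380,260:600])
E
```

```text
t: 6.15
tool_pos: [0.5472, 0.2699, 0.1934]
orientation: [-3.141, 0.051, -0.007]
force: [0.4, 0.6, -1.8]
opening: 0.0506
```

View pics/s1.png

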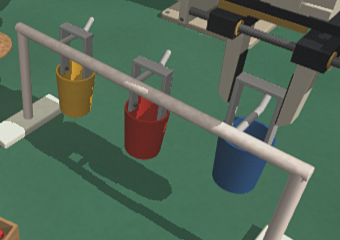

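The blue pot is held level, raised 36 mm, with the rod now inside the hoop's opening. Next, withdraw it along −x.

```bash
python3 -m pendant '[{"translation":[-8,0,0],"twist":[0,0,0],"grip":-1},{"translation":[-12,0,0],"twist":[0,0,0],"grip":-1},{"translation":[-12,0,0],"twist":[0,0,0],"grip":-1},{"translation":[-12,0,0],"twist":[0,0,0],"grip":-1},{"translation":[-14,0,0],"twist":[0,0,0],"grip":-1},{"translation":[-14,0,0],"twist":[0,0,0],"grip":-1},{"translation":[-14,0,0],"twist":[0,0,0],"grip":-1},{"translation":[-14,0,0],"twist":[0,0,0],"grip":-1},{"translation":[-10,0,0],"twist":[0,0,0],"grip":-1},{"translation":[0,0,0],"twist":[0,0,0],"grip":-1}]'
```

```text
t: 7.2
tool_pos: [0.4276, 0.2729, 0.1903]
orientation: [3.14, -0.05, -0.0]
force: [0.3, -0.3, -1.6]
opening: 0.051
```

```bash
python3 -m pendant '[{"translation":[0,0,-15],"twist":[0,0,0],"grip":-1},{"translation":[0,10,-15],"twist":[0,0,0],"grip":-1},{"translation":[1,20,-10],"twist":[0,0,0],"grip":-1},{"translation":[1,25,0],"twist":[0,0,0],"grip":-1},{"translation":[1,30,0],"twist":[0,0,0],"grip":-1},{"translation":[1,30,0],"twist":[0,0,0],"grip":-1},{"translation":[1,30,0],"twist":[0,0,0],"grip":-1},{"translation":[1,30,0],"twist":[0,0,0],"grip":-1},{"translation":[1,30,0],"twist":[0,0,0],"grip":-1},{"translation":[1,30,0],"twist":[0,0,0],"grip":-1}]'
python3 -m pendant '[{"translation":[1,30,0],"twist":[0,0,0],"grip":-1},{"translation":[1,30,0],"twist":[0,0,0],"grip":-1},{"translation":[1,30,0],"twist":[0,0,0],"grip":-1},{"translation":[1,30,0],"twist":[0,0,0],"grip":-1},{"translation":[1,30,0],"twist":[0,0,0],"grip":-1},{"translation":[1,30,0],"twist":[0,0,0],"grip":-1},{"translation":[1,30,0],"twist":[0,0,0],"grip":-1},{"translation":[1,30,0],"twist":[0,0,0],"grip":-1},{"translation":[1,20,0],"twist":[0,0,0],"grip":-1},{"translation":[1,10,0],"twist":[0,0,0],"grip":-1}]'
```

```text
t: 8.2
tool_pos: [0.4342, 0.027, 0.2484]
orientation: [3.141, -0.046, 0.026]
force: [1.0, 0.7, -1.3]
opening: 0.051
t: 9.2
tool_pos: [0.4352, -0.2681, 0.2696]
orientation: [3.128, -0.062, 0.055]
force: [0.4, -0.2, -0.9]
opening: 0.0507
```

```bash
python3 -m pendant '[{"translation":[6,7,0],"twist":[0.012,-0.035,0],"grip":-1},{"translation":[10,12,5],"twist":[0,0,0],"grip":-1},{"translation":[10,12,10],"twist":[0,0,0],"grip":-1},{"translation":[10,10,15],"twist":[0,0,0],"grip":-1},{"translation":[5,5,20],"twist":[0,0,0],"grip":-1},{"translation":[0,0,20],"twist":[0,0,0],"grip":-1},{"translation":[0,0,20],"twist":[0,0,0],"grip":-1},{"translation":[0,0,10],"twist":[0,0,0],"grip":-1},{"translation":[0,0,0],"twist":[0,0,0],"grip":-1},{"translation":[0,0,0],"twist":[0,0,0],"grip":-1}]'
python3 - <<'E'
from h import *
from scipy.spatial.transform import Rotation as R
s=robot.read_state(); print(s["tool_pos"],R.from_rotvec(s["orientation"]).as_matrix().round(4))
for n in("scene","top"):
    p,d,i=grab(n); save(n+"2",p[100:300,150:400] if n=="scene" else p[180:350,380:550]); W=pts(d,i); hsv=cv2.cvtColor(p,cv2.COLOR_RGB2HSV)
    m=(d>0)&(hsv[...,0]>=100)&(hsv[...,0]<=125)&(hsv[...,1]>130)&(W[...,0]>.4)&(W[...,0]<.56)&(W[...,1]>-.4)&(W[...,1]<-.24)&(W[...,2]>.012)
    if m.any(): q=W[m]; print(n,len(q),np.percentile(q,[1,99],axis=0).round(4))
E
```

```text
t: 10.2
tool_pos: [0.4777, -0.3243, 0.1795]
orientation: [3.134, -0.068, 0.013]
force: [-0.5, -0.5, -0.6]
opening: 0.051
[ 0.47774459 -0.3242667   0.1794567 ] [[ 0.999  -0.0433  0.0083]
 [-0.0433 -0.999  -0.0075]
 [ 0.0086  0.0071 -0.9999]]
scene 435 [[ 0.4579 -0.3486  0.073 ]
 [ 0.5021 -0.2947  0.1434]]
top 31 [[ 0.4507 -0.3364  0.0748]
 [ 0.4668 -0.3012  0.1462]]
```

View pics/scene2.png

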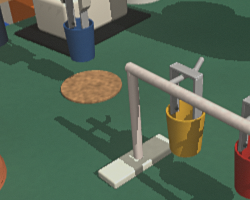

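Pot held upright, its base at z ≈ 0.073 above the mat. A small centring correction comes next, then lowering.

```bash
python3 -m pendant '[{"translation":[-4,-8,5],"twist":[0.007,-0.008,0],"grip":-1},{"translation":[0,0,10],"twist":[0,0,0],"grip":-1},{"translation":[0,0,12],"twist":[0,0,0],"grip":-1},{"translation":[0,0,12],"twist":[0,0,0],"grip":-1},{"translation":[0,0,10],"twist":[0,0,0],"grip":-1},{"translation":[0,0,5],"twist":[0,0,0],"grip":-1},{"translation":[0,0,2],"twist":[0,0,0],"grip":-1},{"translation":[0,0,0],"twist":[0,0,0],"grip":-1},{"translation":[0,0,0],"twist":[0,0,0],"grip":-1},{"translation":[0,0,0],"twist":[0,0,0],"grip":-1}]'
```

```text
t: 11.3
tool_pos: [0.4747, -0.3159, 0.1203]
orientation: [3.14, -0.068, 0.003]
force: [-0.6, -0.0, -1.3]
opening: 0.0507
```

```bash
python3 -m pendant '[{"translation":[0,0,2],"twist":[0,0,0],"grip":-1},{"translation":[0,0,1],"twist":[0,0,0],"grip":-1},{"translation":[0,0,1],"twist":[0,0,0],"grip":-1},{"translation":[0,0,1],"twist":[0,0,0],"grip":-1},{"translation":[0,0,0.5],"twist":[0,0,0],"grip":-1},{"translation":[0,0,0],"twist":[0,0,0],"grip":-1},{"translation":[0,0,0],"twist":[0,0,0],"grip":-1},{"translation":[0,0,0],"twist":[0,0,0],"grip":-1},{"translation":[0,0,0],"twist":[0,0,0],"grip":-1},{"translation":[0,0,0],"twist":[0,0,0],"grip":-1}]'
```

```text
t: 12.3
tool_pos: [0.4755, -0.3166, 0.1159]
orientation: [3.138, -0.068, 0.007]
force: [-0.1, 0.0, -1.5]
opening: 0.0507
```

```bash
python3 -m pendant '[{"translation":[0,0,1],"twist":[0,0,0],"grip":-1},{"translation":[0,0,1],"twist":[0,0,0],"grip":-1},{"translation":[0,0,1],"twist":[0,0,0],"grip":-1},{"translation":[0,0,0.5],"twist":[0,0,0],"grip":-1},{"translation":[0,0,0],"twist":[0,0,0],"grip":-1},{"translation":[0,0,0],"twist":[0,0,0],"grip":-1},{"translation":[0,0,0],"twist":[0,0,0],"grip":-1},{"translation":[0,0,0],"twist":[0,0,0],"grip":-1},{"translation":[0,0,0],"twist":[0,0,0],"grip":-1},{"translation":[0,0,0],"twist":[0,0,0],"grip":-1}]'
```

```text
t: 13.3
tool_pos: [0.4762, -0.3169, 0.1141]
orientation: [3.137, -0.068, 0.009]
force: [-0.3, 0.7, 0.9]
opening: 0.0506
```

Contact: the vertical force went from −1.5 to +0.9 N. Release.

```bash
python3 -m pendant '[{"translation":[0,0,0],"twist":[0,0,0],"grip":0.15},{"translation":[0,0,0],"twist":[0,0,0],"grip":0.2},{"translation":[0,0,0],"twist":[0,0,0],"grip":0.4},{"translation":[0,0,0],"twist":[0,0,0],"grip":0.7},{"translation":[0,0,0],"twist":[0,0,0],"grip":0.8},{"translation":[0,0,0],"twist":[0,0,0],"grip":0.8},{"translation":[0,0,-10],"twist":[0,0,0],"grip":0.8},{"translation":[0,0,-15],"twist":[0,0,0],"grip":0.8},{"translation":[0,0,-20],"twist":[0,0,0],"grip":0.8},{"translation":[0,0,-20],"twist":[0,0,0],"grip":0.8}]'
python3 -m pendant '[{"translation":[0,0,-30],"twist":[0,0,0],"grip":0.8},{"translation":[0,0,-30],"twist":[0,0,0],"grip":0.8},{"translation":[-20,0,-20],"twist":[0,0,0],"grip":0.8},{"translation":[-30,0,0],"twist":[0,0,0],"grip":0.8},{"translation":[-30,0,0],"twist":[0,0,0],"grip":0.8},{"translation":[0,0,0],"twist":[0,0,0],"grip":0.8},{"translation":[0,0,0],"twist":[0,0,0],"grip":0.8},{"translation":[0,0,0],"twist":[0,0,0],"grip":0.8},{"translation":[0,0,0],"twist":[0,0,0],"grip":0.8},{"translation":[0,0,0],"twist":[0,0,0],"grip":0.8}]'
python3 - <<'E'
from h import *
for n in("scene","top"):
    p,d,i=grab(n); save(n+"3",p[100:340,150:560]); W=pts(d,i); hsv=cv2.cvtColor(p,cv2.COLOR_RGB2HSV)
    for nm,h0,h1,y0,y1 in(("blue",100,125,-.4,-.24),("red",0,5,-.2,.4),("yel",17,28,-.2,.4)):
        m=(d>0)&(hsv[...,0]>=h0)&(hsv[...,0]<=h1)&(hsv[...,1]>130)&(W[...,0]>.4)&(W[...,0]<.6)&(W[...,1]>y0)&(W[...,1]<y1)&(W[...,2]>.012)&(W[...,2]<.14)
        if m.any(): q=W[m]; print(n,nm,len(q),np.percentile(q,[1,99],axis=0).round(4).tolist())
E
```

```text
t: 14.3
tool_pos: [0.4743, -0.3155, 0.1804]
orientation: [3.14, -0.068, 0.003]
force: [0.1, -0.0, 0.3]
opening: 0.0835
t: 15.3
tool_pos: [0.3964, -0.3139, 0.2812]
orientation: [3.126, -0.064, 0.028]
force: [0.4, 0.0, -0.3]
opening: 0.0838
scene blue 501 [[0.4568, -0.3424, 0.0127], [0.5029, -0.2868, 0.0785]]
scene red 1962 [[0.5156, 0.1144, 0.0508], [0.5706, 0.1675, 0.1211]]
scene yel 1547 [[0.5137, -0.0161, 0.0508], [0.5668, 0.0379, 0.121]]
top blue 148 [[0.4488, -0.3367, 0.0121], [0.4992, -0.2884, 0.0811]]
top red 372 [[0.5131, 0.1099, 0.0498], [0.5704, 0.1636, 0.1239]]
top yel 353 [[0.5093, -0.019, 0.05], [0.5648, 0.0364, 0.1243]]
```

View pics/scene3.png

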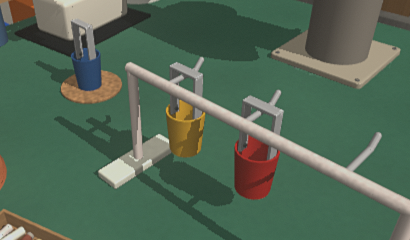

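The blue pot stands upright in the middle of the mat at crop position (88,75). Red and yellow hang unchanged and the gripper is clear, so I'm handing in.

```bash
python3 -c "
from plant import robot
robot.close_job()"
```

```text
the job is handed in; nothing more can be done
```

The blue pot is off its hook and standing upright on the cork mat, and the job is handed in. The hand-in gives no verdict.

I pinched the hoop at 25 N (51 mm opening), raised it 36 mm and drew it 120 mm back off the hook. I then carried it in front of the rack and lowered it until the force showed contact. I released it there and backed off; about 15.4 s had passed by the last look.

- **Blue pot:** it stands upright in the last picture, its axis at about (0.475, -0.315). The mat's centre measured about (0.473, -0.316), so it is a few mm off at most. The two cameras put the mat's centre 3 mm apart in y.
- **Red and yellow pots:** the measured extents are within about 1 mm of where they started.
- **Gripper:** it was clear of everything, with the TCP at z = 0.28 and about 80 mm back from the pot.

No check failed.

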